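Load the tray and start the shaker

ROBOT

A 6-joint arm with a two-finger parallel gripper is mounted at the origin on the work surface. World frame = base frame: x ahead of the robot, y to its left, z up, the work surface at z = 0. Lengths are in m, angles in rad, forces in N, time in s.
With the tool pointing down it reaches from about 0.375 to 0.975 m from the base axis. Payload 3.8 kg.
Tool frame: the origin (TCP) lies at the very end of the fingers, on their centre line; the grasp point (between the pads) lies 19 mm behind it; z points along the fingers, y is the line along which they close (so a half turn about z gives the same grasp; the last joint's range is limited). The gripper opens to 85 mm and grips with 20 to 120 N. Pads are 22 mm wide; open, the fingers measure 114 mm over their backs; the gripper's body (76 mm by 85 mm) begins 54 mm behind the grasp point. The pads swing forward as they close: fully open they stand 13 mm farther back than shut.
Start: joints at [-1.137, 0.264, 1.604, -0, 1.274, -0.037], TCP at [0.306, -0.602, 0.231] pointing down, gripper open.
Joint ranges: [-2.63, 2.63], [-0.94, 2.18], [0.31, 2.57], [-1.31, 4.45], [0, 2.66], [-2.55, 2.55]. Speed limits (rad/s): [2.57, 2.57, 3.14, 3.14, 3.14, 3.14].

INTERFACE

Orientations are given as a rotation vector (axis times angle).
In Python, from workcell import bot, vision gives the robot as it stands. The module is installed in compiled form; this text tells all that it offers.
- The arm moves only by the tool play_rows, never from a script. Its argument "moves" is a list that holds one entry, the list of rows, each a list of 7 numbers: the turn, a rotation vector about the tool's x, y, z as a fraction of full scale, then the shift along the tool's x, y, z as a fraction of full scale, then the finger opening in mm, from 0 to 85.4. In form: [[[ax, ay, az, x, y, z, jaw], ...]]. A call has 1 to 5 rows; each row shifts and turns the commanded pose from where the row before left it, along the tool's axes as they then stand; what a row does not reach is not made up. Full scale, the value 1, is 0.1 m for a shift and 0.5 rad for a turn. A row lasts 1/12 s, in which the tool goes at most 41.7 mm and 7.16 degrees, less where a joint would pass 70% of its speed; a pose out of reach is approached as far as the arm can. A call with a number of a shift or a turn outside -1 to 1 is refused whole. A call with a gripper value outside its range is refused whole. The fingers move at their own pace and stop on an object; "newtons" is the grip in N (left out, the last holds). Time passes only in rows, so rows that do not move let the fingers close. It gives the time, the measured TCP pose, the force, the opening and the grip force at its end, in the units of the state.
- bot.read_state(): the state, without advancing time (a new reading comes with each control period).
- vision.read_camera(name): name is "side" or "top" or "wrist"; returns a dict with "image" (384x512x3 uint8, red, green, blue), "depth" (384x512 float32, m along the optical axis (not along the pixel's ray), 0 where there is no reading), "K" (3x3 intrinsics, pixels), "dist" ([k1, k2, p1, p2, k3] as OpenCV has them; the pictures are not rectified), "R" (3x3) and "t" (3): a world point X has camera coordinates R X + t. Camera axes: x right, y down, z forward; pixel columns grow to the right and rows downward; lengths in m; the calibration is good to about 2 mm. A picture is of the moment at which its call begins.
- bot.finish_job(): hands the job in; it is judged then, once.
The state is a dict: "time": time; "q": joint angles; "joint_vel": joint speeds; "joint_torque": joint torques, N m; "tool_pos": TCP position; "tcp_rot": TCP orientation; "wrist_force": force on the tool from outside, world axes, zero at the start; "torque": the same for the moment, N m; "width": opening from 0.0 (shut) to 1.0 (fully open); "grip_force": force on a finger pad.
Only numpy, scipy, OpenCV 4.12 (cv2) and the standard library are available. Lean on these libraries where they do the work, as an engineer would, in place of code of your own. Each camera call takes 0.05 s, during which the arm holds its last target. There are 200 camera calls.

TASK

Tip all five clay pebbles out of the small blue pot into the black seed tray on the shaker, and set the pot gently back upright on the bare counter. Then start the shaker: twist the key on the sloping starter box clockwise to its stop, hold it there for a second and let go so that it springs back; do not knock over the jam jar or the white bottle.

Things in the scene. Friction and masses are not known exactly. Their poses are not given: they have to be found in the camera images.
- pot: Round glazed blue pot, loose, about 0.16 kg, height 65, slightly flared: outer diameter 57 at the foot, 62 at mid-height, 67 at the rim, wall 4, floor 5 thick. Origin: centre of its underside; z points up out of the mouth. It stands upright on the counter with the five pebbles inside; a pebble may hang in it until it is tipped well past level or shaken.
- shaker: Fixed flat vibrating table, 200 (x) by 240 (y), steel top at height 41, with the seed tray clipped on it. Origin: centre of its underside on the counter, x away from the robot at yaw 0, z up. It may stand to the left or to the right.
- tray_floor (a point): Centre of the inner floor of the black plastic seed tray fixed on the shaker; x, y along the tray's sides (those of the shaker), z up. Inside 160 (x) by 200 (y), walls 5 thick and 40 high above this floor; floor at height 46, rim at height 86 above the counter.
- starter: Fixed grey starter box of the shaker, 140 by 140 on the counter, its face plate (150 by 140) sloping 35 degrees from level and looking up towards its own -x side (towards the robot at yaw 0); face from about 25 (front) to 115 (back) high. Origin: centre of its underside, z up. It stands on the other side from the shaker.
- start_key (a joint): Angle of the spring-return start key: 0 at rest, 1.1 at its stop, growing as the key is turned clockwise seen looking at the face. A spring (0.02 N m at rest, 0.11 N m at the stop) turns it back when let go.
- key_grip (a point): Point on the key's turning axis, 30 above the face plate. The key is an upright bar 46 long, 14 thick, its top 36 above the face, on a disc of 50 diameter that is 8 high. This frame turns with the key: x along the bar (up the slope at rest), y across the bar's thickness, z along the turning axis out of the face (35 degrees from vertical).
- jar: Bystander: closed glass jam jar, 68 diameter, 100 high, standing. Origin: centre of underside, z up.
- bottle: Bystander: white plastic bottle, 60 diameter, 170 high, standing. Origin: centre of underside, z up.
- pebble1: Baked-clay pebble 1 of 5, loose, 10 g, 16 long and 15 thick, in the blue pot at the start. Origin: its centre.
- pebble2: Baked-clay pebble 2 of 5, loose, 10 g, 16 long and 15 thick, in the blue pot at the start. Origin: its centre.
- pebble3: Baked-clay pebble 3 of 5, loose, 10 g, 16 long and 15 thick, in the blue pot at the start. Origin: its centre.
- pebble4: Baked-clay pebble 4 of 5, loose, 10 g, 16 long and 15 thick, in the blue pot at the start. Origin: its centre.
- pebble5: Baked-clay pebble 5 of 5, loose, 10 g, 16 long and 15 thick, in the blue pot at the start. Origin: its centre.

How it is judged:
On the way, in this order (a step that is already met when the one before it is completed fails the run):
1. all five pebbles are in the seed tray (x of pebble1 in the frame of tray_floor between -0.08 and 0.08 m and y of pebble1 in the frame of tray_floor between -0.1 and 0.1 m and z of pebble1 in the frame of tray_floor between 0 and 0.04 m and x of pebble2 in the frame of tray_floor between -0.08 and 0.08 m and y of pebble2 in the frame of tray_floor between -0.1 and 0.1 m and z of pebble2 in the frame of tray_floor between 0 and 0.04 m and x of pebble3 in the frame of tray_floor between -0.08 and 0.08 m and y of pebble3 in the frame of tray_floor between -0.1 and 0.1 m and z of pebble3 in the frame of tray_floor between 0 and 0.04 m and x of pebble4 in the frame of tray_floor between -0.08 and 0.08 m and y of pebble4 in the frame of tray_floor between -0.1 and 0.1 m and z of pebble4 in the frame of tray_floor between 0 and 0.04 m and x of pebble5 in the frame of tray_floor between -0.08 and 0.08 m and y of pebble5 in the frame of tray_floor between -0.1 and 0.1 m and z of pebble5 in the frame of tray_floor between 0 and 0.04 m), for 0.2 s.
2. the pot stands upright on the counter, let go (angle between pot's own z axis and vertical below 0.1 rad and height (world z) of pot between -0.006 and 0.006 m and linear speed of pot below 0.03 m/s and contact force between the fingers and pot below 0.1 N), for 0.3 s.
3. the key is held at its stop (value of joint start_key above 1 rad), for 0.6 s.
At the end, for the whole second after the job is handed in: All five pebbles lie inside the seed tray (centres within the walls and less than 40 mm above the tray's floor), the blue pot stands upright (within 0.1 rad) at rest on the bare counter (underside within 6 mm of it), let go, and the key has sprung back to within 0.1 rad of rest (all of step 1 and all of step 2 and value of joint start_key below 0.1 rad and velocity of joint start_key below 0.2 rad/s); the robot touches nothing.
It fails at once if the jam jar is knocked over (angle between jar's own z axis and vertical above 0.6 rad).
It fails at once if the white bottle is knocked over (angle between bottle's own z axis and vertical above 0.6 rad).
It fails at once if the blue pot falls or is dropped instead of being set down (linear speed of pot above 0.6 m/s and contact force between the fingers and pot below 0.1 N).
It also fails if it takes over 72 s, if anything falls off the work surface, if the arm or the gripper's body presses on something with over 40 N, if the wrist force passes 120 N, or if a joint passes its speed limit or range.

## Working session

There is one attempt and no reset: what is moved stays moved. The work goes in short steps, Python scripts to look and compute and a tool call to move; the robot and the scene stay as the last step left them, time stands still between calls to the robot, and variables do not carry over. Pictures are saved under pics/ and viewed, at most 13 in all, crops included, and the job is handed in when it is done.

Besides the shell and the picture viewer there is one more tool, called after "Emit:" as a command line: name --argument value ..., lists and objects as JSON in quotes. play_rows: Moves the arm, as the interface text tells. Its arguments: {"type":"object","properties":{"moves":{"type":"array","items":{"type":"array","items":{"type":"array","items":{"type":"number"}}}},"newtons":{"type":"number"}},"required":["moves"]}

```bash
mkdir -p pics; cat > h.py <<'E'
import numpy as np, cv2
from scipy.spatial.transform import Rotation as Ro
from workcell import bot, vision
def cloud(c):
    h,w=c["depth"].shape
    u,v=np.meshgrid(np.arange(w),np.arange(h))
    p=cv2.undistortPoints(np.stack([u,v],-1).reshape(-1,1,2).astype(np.float64),c["K"],np.array(c["dist"])).reshape(h,w,2)
    d=c["depth"][...,None]
    P=np.concatenate([p*d,d],-1)
    X=(P-np.array(c["t"]).reshape(3))@np.array(c["R"])
    X[c["depth"]<=0]=np.nan
    return X
E
python3 - <<'E'
from h import *
for n in ["top","side"]:
    c=vision.read_camera(n); cv2.imwrite(f"pics/{n}0.png",c["image"][...,::-1]); np.save(f"{n}0.npy",cloud(c)); np.save(f"{n}i.npy",c["image"])
print(bot.read_state())
E
```

```text
{'time': 0.1, 'q': array([-1.13691851e+00,  2.64687118e-01,  1.60527438e+00, -3.36712241e-06,
        1.27372729e+00, -3.68995060e-02]), 'joint_vel': array([ 0.00040958, -0.00026568, -0.00289965, -0.00248437,  0.00071381,
        0.00086125]), 'joint_torque': array([ 4.67819937e-04, -5.16704786e+01, -3.68589306e+01, -1.99944577e-05,
        6.27874484e-03, -4.71075782e-05]), 'tool_pos': array([ 0.30587433, -0.60094764,  0.23006032]), 'tcp_rot': array([-3.05296125e+00, -7.32207587e-01,  6.53792240e-04]), 'wrist_force': array([ 1.542695  , -0.11361317, -0.05066615]), 'torque': array([ 0.02407864, -0.02586717, -0.01983574]), 'grip_force': 0.0, 'width': 0.9994532906947657}
```

View pics/top0.png

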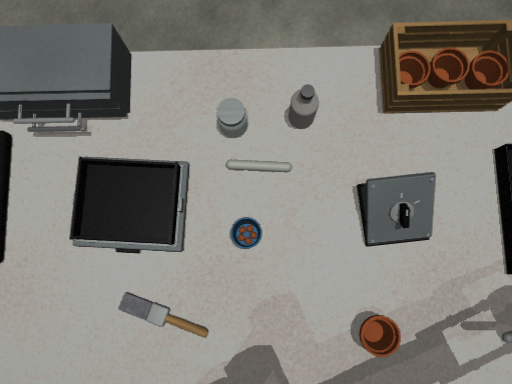

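View pics/side0.png

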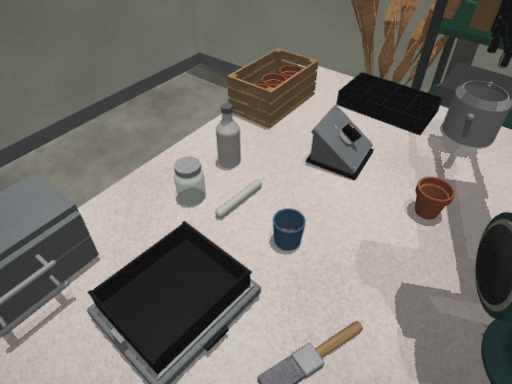

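The top view shows the pot at (246,233), the tray at about (130,202), the starter key at (405,215), the jar at (232,115) and the bottle at (305,105). A terracotta pot stands at (380,335). The side view agrees.

```bash
python3 - <<'E'
from h import *
X=np.load("top0.npy"); I=np.load("topi.npy").astype(int)
def reg(u0,u1,v0,v1,f,im=None):
    s=X[v0:v1,u0:u1].reshape(-1,3); i=I[v0:v1,u0:u1].reshape(-1,3); m=f(s,i); return s[m],i[m]
S=X; print("counter z",np.nanmedian(X[260:290,100:220,2]), "x dir", X[270,200],X[150,200],X[270,300])
# pot rim
for nm,(u0,u1,v0,v1) in dict(pot=(225,270,210,255)).items():
    s,i=reg(u0,u1,v0,v1,lambda s,i:s[:,2]>.058); (c,r)=cv2.minEnclosingCircle(s[:,:2].astype(np.float32)); print(nm,len(s),c,r,s[:,2].max())
    s,i=reg(u0,u1,v0,v1,lambda s,i:(s[:,2]>.003)&(i[:,0]>i[:,2]+20)); print("pebbles",len(s),s.mean(0),s[:,2].max())
for nm,b,z in [("jar",(210,255,90,140),.09),("bot",(285,325,80,132),.08),("terr",(355,405,310,360),.05)]:
    s,i=reg(*b,lambda s,i:s[:,2]>z); print(nm,len(s),s.mean(0),s.max(0),s.min(0))
s,i=reg(60,200,145,260,lambda s,i:(s[:,2]>.078)&(s[:,2]<.1)); print("tray rim",cv2.minAreaRect(s[:,:2].astype(np.float32)),s[:,2].max())
s,i=reg(60,200,145,260,lambda s,i:(s[:,2]>.041)&(s[:,2]<.05)&(i.max(1)<40)); print("tray floor",s.mean(0),s.min(0),s.max(0),len(s))
# starter plane
s,i=reg(355,445,165,250,lambda s,i:(s[:,2]>.03)&(s[:,2]<.2))
best=None;rng=np.random.default_rng(0)
for k in range(500):
    a,b,c=s[rng.choice(len(s),3,False)]; n=np.cross(b-a,c-a); l=np.linalg.norm(n)
    if l<1e-5: continue
    n/=l; m=abs((s-a)@n)<.002
    if best is None or m.sum()>best.sum(): best=m
q=s[best]; c=q.mean(0); n=np.linalg.svd(q-c)[2][2]; n*=np.sign(n[2]); print("face n",n,"tilt",np.degrees(np.arccos(n[2])),"yaw",np.arctan2(-n[1],-n[0]),c,len(q),len(s))
# face rect in face coords
yaw=np.arctan2(-n[1],-n[0]); ey=np.array([-np.sin(yaw),np.cos(yaw),0]); ex=np.cross(ey,n)
F=np.c_[(q-c)@ex,(q-c)@ey]; print("face rect",cv2.minAreaRect(F.astype(np.float32)),F.min(0),F.max(0))
h=(s-c)@n; 
for lo,hi in [(.005,.012),(.03,.042)]:
    m=(h>lo)&(h<hi); k=s[m]; G=np.c_[(k-c)@ex,(k-c)@ey]
    print(lo,m.sum(),G.mean(0) ,cv2.minAreaRect(G.astype(np.float32)), h[m].mean(), k.mean(0))
print("c",c,"ex",ex,"ey",ey)
E
```

```text
counter z 0.0019659014551824307 x dir [0.4287986  0.13333285 0.00384922] [ 7.02308278e-01  1.34294612e-01 -3.04534822e-04] [ 0.42538172 -0.08733244  0.00426235]
pot 211 (0.5059183239936829, 0.029797308146953583) 0.03328556939959526 0.07116775343029745
pebbles 171 [0.50549117 0.02870637 0.01916622] 0.02633900504755512
jar 625 [0.75950806 0.05698528 0.10138375] [0.78988236 0.08527672 0.10682789] [0.73119097 0.02779597 0.0902291 ]
bot 766 [ 0.76614519 -0.0970923   0.12907755] [ 0.80275901 -0.06960204  0.17497219] [ 0.74535512 -0.13080508  0.0800162 ]
terr 720 [ 0.29193271 -0.24253151  0.06779244] [ 0.33469166 -0.19756718  0.08122446] [ 0.25496572 -0.27763765  0.05025378]
tray rim ((0.5770689249038696, 0.2838767468929291), (0.2143007218837738, 0.1754520982503891), 86.41220092773438) 0.09420339746027578
tray floor [0.57820246 0.28719385 0.04742404] [0.49368047 0.17396064 0.04131132] [0.66418679 0.38967248 0.04999848] 5599
face n [-0.57288129 -0.05315002  0.81791326] tilt 35.123554862971574 yaw 0.09251184792194216 [ 0.55220696 -0.29552946  0.07459602] 2792 4303
face rect ((-0.004271253943443298, 1.589953899383545e-05), (0.13970153033733368, 0.14949087798595428), 89.88601684570312) [-0.07904036 -0.06986727] [0.07041661 0.06992316]
0.005 218 [-0.00430234  0.00420846] ((-0.02116357907652855, 0.026567526161670685), (0.04955395683646202, 0.10994725674390793), 28.528400421142578) 0.007873414391063977 [ 0.54380376 -0.29208254  0.07856048]
0.03 139 [-0.00474411  0.00033495] ((-0.005952209234237671, 0.00017866585403680801), (0.014773252420127392, 0.04627162590622902), 87.35369873046875) 0.035498676661592385 [ 0.52797581 -0.29744115  0.10090138]
c [ 0.55220696 -0.29552946  0.07459602] ex [0.81441572 0.07555878 0.57534155] ey [-0.09237994  0.99572383  0.        ]
```

```bash
cat >> h.py <<'E'
def pose(yv,zv):
    z=np.array(zv,float); z/=np.linalg.norm(z); y=np.array(yv,float); y-=z*(y@z); y/=np.linalg.norm(y)
    return np.c_[np.cross(y,z),y,z]
def plan(pt,Rt,N,p=None,R=None):
    st=bot.read_state()
    if p is None: p=st["tool_pos"]
    if R is None: R=Ro.from_rotvec(st["tcp_rot"]).as_matrix()
    rv=Ro.from_matrix(R.T@Rt).as_rotvec()
    M=sum(R@Ro.from_rotvec(rv*(k+.5)/N).as_matrix() for k in range(N))
    s=np.linalg.solve(M,np.array(pt)-p)
    print("N",N,"turn/row",np.round(rv/N/.5,4),"shift/row",np.round(s/.1,4), "max", np.linalg.norm(rv/N/.5).round(3), np.linalg.norm(s/.1).round(3))
def tilt(r,a): # tool y along r, tool z down turned by a about r
    r=np.array([r[0],r[1],0.])/np.hypot(*r[:2]); d=Ro.from_rotvec(r*a).apply([0,0,-1.]); return pose(r,d)
E
python3 - <<'E'
from h import *
plan([.506,.03,.25],tilt([.506,.03],0),20)
E
```

```text
N 20 turn/row [-2.000e-04 -1.000e-04 -1.159e-01] shift/row [ 0.3423 -0.0741 -0.0098] max 0.116 0.35
```

Emit:
play_rows --moves '[[[0, 0, -0.116, 0.342, -0.074, -0.01, 85], [0, 0, -0.116, 0.342, -0.074, -0.01, 85], [0, 0, -0.116, 0.342, -0.074, -0.01, 85], [0, 0, -0.116, 0.342, -0.074, -0.01, 85], [0, 0, -0.116, 0.342, -0.074, -0.01, 85]]]'

```text
time: 0.52
tool_pos: [0.4284, -0.4752, 0.2356]
tcp_rot: [-2.915, -1.17, 0.0]
wrist_force: [0.3, 0.2, -0.3]
width: 0.999
grip_force: 0.0
```

Emit:
play_rows --moves '[[[0, 0, -0.116, 0.342, -0.074, -0.01, 85], [0, 0, -0.116, 0.342, -0.074, -0.01, 85], [0, 0, -0.116, 0.342, -0.074, -0.01, 85], [0, 0, -0.116, 0.342, -0.074, -0.01, 85], [0, 0, -0.116, 0.342, -0.074, -0.01, 85]]]'

```text
time: 0.93
tool_pos: [0.5088, -0.3202, 0.2407]
tcp_rot: [-2.715, -1.579, 0.0]
wrist_force: [0.8, 0.4, 0.5]
width: 0.999
grip_force: 0.0
```

Emit:
play_rows --moves '[[[0, 0, -0.116, 0.342, -0.074, -0.01, 85], [0, 0, -0.116, 0.342, -0.074, -0.01, 85], [0, 0, -0.116, 0.342, -0.074, -0.01, 85], [0, 0, -0.116, 0.342, -0.074, -0.01, 85], [0, 0, -0.116, 0.342, -0.074, -0.01, 85]]]'

```text
time: 1.35
tool_pos: [0.5414, -0.1489, 0.2458]
tcp_rot: [-2.458, -1.955, 0.0]
wrist_force: [0.2, 0.1, -0.1]
width: 0.992
grip_force: 0.0
```

Emit:
play_rows --moves '[[[0, 0, -0.116, 0.342, -0.074, -0.01, 85], [0, 0, -0.116, 0.342, -0.074, -0.01, 85], [0, 0, -0.116, 0.342, -0.074, -0.01, 85], [0, 0, -0.116, 0.342, -0.074, -0.01, 85], [0, 0, -0.116, 0.342, -0.074, -0.01, 85]]]'

```text
time: 1.77
tool_pos: [0.5236, 0.0245, 0.2508]
tcp_rot: [-2.15, -2.29, 0.0]
wrist_force: [1.4, 0.9, -0.5]
width: 0.997
grip_force: 0.0
```

Emit:
play_rows --moves '[[[0, -0.2, 0, 0, 0, 0, 85], [0, -0.2, 0, 0, 0, 0, 85]]]'

```text
time: 1.93
tool_pos: [0.524, 0.0232, 0.2519]
tcp_rot: [2.046, 2.173, -0.208]
wrist_force: [0.4, 0.2, 1.0]
width: 0.994
grip_force: 0.0
```

```bash
python3 - <<'E'
from h import *
s=bot.read_state(); print(s["time"],s["q"].round(3),s["tool_pos"],Ro.from_rotvec(s["tcp_rot"]).as_matrix().round(3))
E
```

```text
1.9333 [ 0.131 -0.025  1.901 -0.212  1.285  0.133] [0.52401485 0.02324626 0.25188305] [[-0.059  0.998  0.014]
 [ 0.977  0.06  -0.202]
 [-0.203  0.002 -0.979]]
```

```bash
python3 - <<'E'
from h import *
R=tilt([.506,.03],-np.radians(40)); g=np.array([.506,.0298,.042])+.025*R[:,2]; print(g)
plan(g-.12*R[:,2],R,5); plan(g,R,5,g-.12*R[:,2],R)
E
```

```text
[0.50695108 0.01375848 0.02284889]
N 5 turn/row [ 8.000e-04 -1.976e-01  1.000e-04] shift/row [ 0.2455 -0.0353  0.1887] max 0.198 0.312
N 5 turn/row [0. 0. 0.] shift/row [0.   0.   0.24] max 0.0 0.24
```

Emit:
play_rows --moves '[[[0, -0.198, 0, 0.245, -0.035, 0.189, 85], [0, -0.198, 0, 0.245, -0.035, 0.189, 85], [0, -0.198, 0, 0.245, -0.035, 0.189, 85], [0, -0.198, 0, 0.245, -0.035, 0.189, 85], [0, -0.198, 0, 0.245, -0.035, 0.189, 85]]]'

```text
time: 2.35
tool_pos: [0.5027, 0.0991, 0.118]
tcp_rot: [1.753, 1.863, -0.633]
wrist_force: [1.6, -0.5, 0.0]
width: 0.998
grip_force: 0.0
```

Emit:
play_rows --moves '[[[0, 0, 0, 0, 0, 0, 85], [0, 0, 0, 0, 0, 0, 85], [0, 0, 0, 0, 0, 0, 85]]]'

```text
time: 2.6
tool_pos: [0.5026, 0.0971, 0.1185]
tcp_rot: [1.756, 1.866, -0.636]
wrist_force: [0.8, -0.6, 0.9]
width: 0.994
grip_force: 0.0
```

```bash
python3 - <<'E'
from h import *
R=tilt([.506,.03],-np.radians(40)); g=np.array([.506,.0298,.042])+.025*R[:,2]
s=bot.read_state(); print(s["time"],s["q"].round(3),s["tool_pos"],s["wrist_force"])
plan(g,R,5)
c=vision.read_camera("wrist"); cv2.imwrite("pics/w1.png",c["image"][...,::-1])
E
```

```text
2.6 [ 0.536  0.286  1.965 -0.63   1.312  0.774] [0.50259657 0.09711407 0.11849106] [ 0.75244367 -0.61762578  0.90893854]
N 5 turn/row [ 0.0003 -0.0013  0.0006] shift/row [-0.0053 -0.0013  0.2538] max 0.001 0.254
```

View pics/w1.png

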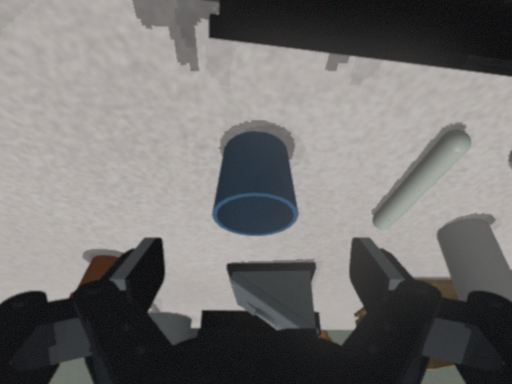

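The wrist view shows the pot at (255,185), midway between the fingertips at columns 163 and 350, so it is aligned. I'll go in and grip.

Emit:
play_rows --moves '[[[0, 0, 0, -0.005, 0, 0.254, 85], [0, 0, 0, -0.005, 0, 0.254, 85], [0, 0, 0, -0.005, 0, 0.254, 85], [0, 0, 0, -0.005, 0, 0.254, 85], [0, 0, 0, -0.005, 0, 0.254, 85]]]'

```text
time: 3.07
tool_pos: [0.5106, 0.0129, 0.026]
tcp_rot: [1.763, 1.86, -0.624]
wrist_force: [0.4, -0.1, -0.8]
width: 0.992
grip_force: 0.0
```

Emit:
play_rows --moves '[[[0, 0, 0, 0, 0, 0, 85], [0, 0, 0, 0, 0, 0, 85], [0, 0, 0, 0, 0, 0, 50], [0, 0, 0, 0, 0, 0, 50], [0, 0, 0, 0, 0, 0, 50]]]' --newtons 40

```text
time: 3.48
tool_pos: [0.5091, 0.0148, 0.0253]
tcp_rot: [1.758, 1.862, -0.632]
wrist_force: [-2.8, 1.1, 7.3]
width: 0.755
grip_force: 41.2
```

Emit:
play_rows --moves '[[[0, 0, 0, 0, 0, 0, 50], [0, 0, 0, 0, 0, 0, 50], [0, 0, 0, 0, 0, 0, 50]]]'

```text
time: 3.73
tool_pos: [0.5091, 0.015, 0.0253]
tcp_rot: [1.756, 1.863, -0.633]
wrist_force: [-2.6, 0.1, 8.1]
width: 0.749
grip_force: 41.3
```

```bash
python3 - <<'E'
from h import *
s=bot.read_state(); print(s["time"],s["q"].round(3),s["tool_pos"],s["wrist_force"],s["width"]*85.4,s["grip_force"])
c=vision.read_camera("side"); cv2.imwrite("pics/s1.png",c["image"][130:330,180:420,::-1].repeat(2,0).repeat(2,1))
E
```

```text
3.7333 [ 0.402  0.374  2.074 -0.747  1.099  0.833] [0.50906735 0.01501289 0.0253071 ] [-2.5904389   0.09065619  8.14931749] 63.928960678151256 41.2876013451023
```

View pics/s1.png

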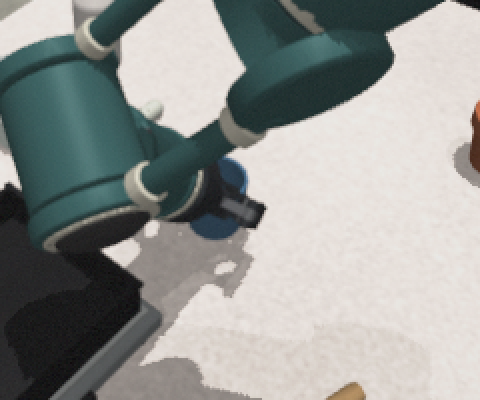

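```bash
cat >> h.py <<'E'
r0=[.506,.03]; RG=tilt(r0,-np.radians(40)); TG=np.array([.509,.015,.0253])
GP=np.array([.5075,.0298,.043]); OFF=RG.T@(TG-GP)   # TCP rel. grasp centre, in tool frame
def tcp(gp,a): R=tilt(r0,np.radians(a)); return np.array(gp)+R@OFF,R
E
python3 - <<'E'
from h import *
p1,R1=tcp([.5075,.0298,.18],-40); p2,R2=tcp([.577,.315,.175],10); p3,R3=tcp([.577,.315,.165],60);p4,R4=tcp([.577,.315,.16],88)
plan(p1,R1,5); plan(p2,R2,10,p1,R1); plan(p3,R3,10,p2,R2); plan(p4,R4,8,p3,R3); print(p1,p2,p3,p4)
E
```

```text
N 5 turn/row [ 0.0016 -0.0009 -0.0007] shift/row [-0.1758  0.0004 -0.21  ] max 0.002 0.274
N 10 turn/row [0.     0.1745 0.    ] shift/row [ 0.3012  0.0863 -0.07  ] max 0.175 0.321
N 10 turn/row [0.     0.1745 0.    ] shift/row [0.0142 0.     0.0085] max 0.175 0.017
N 8 turn/row [-0.      0.1222  0.    ] shift/row [ 0.008  -0.      0.0017] max 0.122 0.008
[0.509  0.015  0.1623] [0.57738329 0.3190351  0.15223707] [0.57643595 0.3350137  0.15343654] [0.57625329 0.33809455 0.15918514]
```

Emit:
play_rows --moves '[[[0, 0, 0, -0.088, 0, -0.105, 50], [0, 0, 0, -0.176, 0, -0.21, 50], [0, 0, 0, -0.22, 0, -0.262, 50], [0, 0, 0, -0.22, 0, -0.262, 50], [0, 0, 0, -0.176, 0, -0.21, 50]]]'

```text
time: 4.2
tool_pos: [0.5081, 0.0148, 0.1629]
tcp_rot: [1.757, 1.866, -0.631]
wrist_force: [1.5, 0.5, -2.2]
width: 0.75
grip_force: 44.1
```

Emit:
play_rows --moves '[[[0, 0.175, 0, 0.301, 0.086, -0.07, 50], [0, 0.175, 0, 0.301, 0.086, -0.07, 50], [0, 0.175, 0, 0.301, 0.086, -0.07, 50], [0, 0.175, 0, 0.301, 0.086, -0.07, 50], [0, 0.175, 0, 0.301, 0.086, -0.07, 50]]]'

```text
time: 4.62
tool_pos: [0.5418, 0.1653, 0.1165]
tcp_rot: [2.018, 2.146, -0.254]
wrist_force: [1.0, 0.1, -1.8]
width: 0.749
grip_force: 44.7
```

Emit:
play_rows --moves '[[[0, 0.175, 0, 0.301, 0.086, -0.07, 50], [0, 0.175, 0, 0.301, 0.086, -0.07, 50], [0, 0.175, 0, 0.301, 0.086, -0.07, 50], [0, 0.175, 0, 0.301, 0.086, -0.07, 50], [0, 0.175, 0, 0.301, 0.086, -0.07, 50]]]'

```text
time: 5.03
tool_pos: [0.5752, 0.3191, 0.1393]
tcp_rot: [-2.055, -2.188, -0.192]
wrist_force: [-0.3, 0.0, -1.7]
width: 0.749
grip_force: 44.6
```

```bash
python3 - <<'E'
from h import *
s=bot.read_state(); print(s["time"],s["q"].round(3),s["tool_pos"],s["wrist_force"],s["width"]*85.4,s["grip_force"])
p3,R3=tcp([.577,.315,.165],60); plan(p3,R3,10)
c=vision.read_camera("side"); cv2.imwrite("pics/s2.png",c["image"][...,::-1])
E
```

```text
5.0333 [0.376 0.26  1.796 0.204 1.035 0.214] [0.57524205 0.31911429 0.13931243] [-0.29649159  0.02131322 -1.65767816] 63.98674158556884 44.60808202915359
N 10 turn/row [-1.000e-04  1.725e-01  8.000e-04] shift/row [ 0.0217  0.0022 -0.0025] max 0.172 0.022
```

View pics/s2.png

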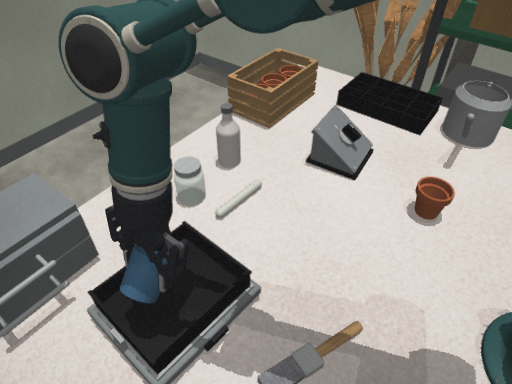

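The side view shows the pot held at about (140,275), tipped 50° over the tray. I'll continue the pour.

Emit:
play_rows --moves '[[[0, 0.173, 0, 0.022, 0, -0.003, 50], [0, 0.173, 0, 0.022, 0, -0.003, 50], [0, 0.173, 0, 0.022, 0, -0.003, 50], [0, 0.173, 0, 0.022, 0, -0.003, 50], [0, 0.173, 0, 0.022, 0, -0.003, 50]]]'

```text
time: 5.5
tool_pos: [0.5751, 0.3272, 0.1449]
tcp_rot: [-1.803, -1.923, -0.579]
wrist_force: [-1.0, -0.4, -2.6]
width: 0.75
grip_force: 44.5
```

Emit:
play_rows --moves '[[[0, 0.173, 0, 0.022, 0, -0.003, 50], [0, 0.173, 0, 0.022, 0, -0.003, 50], [0, 0.173, 0, 0.022, 0, -0.003, 50], [0, 0.173, 0, 0.022, 0, -0.003, 50], [0, 0.173, 0, 0.022, 0, -0.003, 50]]]'

```text
time: 5.92
tool_pos: [0.5748, 0.3332, 0.1533]
tcp_rot: [-1.524, -1.626, -0.887]
wrist_force: [-0.1, 1.5, -1.9]
width: 0.754
grip_force: 44.5
```

```bash
python3 - <<'E'
from h import *
s=bot.read_state(); print(s["time"],s["q"].round(3),s["tool_pos"],s["wrist_force"],s["width"]*85.4,s["grip_force"])
p4,R4=tcp([.577,.315,.162],90); plan(p4,R4,10)
E
```

```text
5.9167 [ 0.013  0.384  1.968  1.155  1.241 -0.73 ] [0.57480251 0.33322988 0.15329405] [-0.09663188  1.47658594 -1.89969386] 64.36174715218374 44.507611966109835
N 10 turn/row [-1.000e-04  1.045e-01  1.200e-03] shift/row [0.0097 0.0018 0.0024] max 0.105 0.01
```

Emit:
play_rows --moves '[[[0, 0.105, 0, 0.01, 0, 0.002, 50], [0, 0.105, 0, 0.01, 0, 0.002, 50], [0, 0.105, 0, 0.01, 0, 0.002, 50], [0, 0.105, 0, 0.01, 0, 0.002, 50], [0, 0.105, 0, 0.01, 0, 0.002, 50]]]'

```text
time: 6.33
tool_pos: [0.5745, 0.3363, 0.1568]
tcp_rot: [-1.346, -1.436, -1.038]
wrist_force: [-0.5, 0.0, -1.9]
width: 0.75
grip_force: 44.6
```

Emit:
play_rows --moves '[[[0, 0.105, 0, 0.01, 0, 0.002, 50], [0, 0.105, 0, 0.01, 0, 0.002, 50], [0, 0.105, 0, 0.01, 0, 0.002, 50], [0, 0.105, 0, 0.01, 0, 0.002, 50], [0, 0.105, 0, 0.01, 0, 0.002, 50]]]'

```text
time: 6.75
tool_pos: [0.5744, 0.3382, 0.1615]
tcp_rot: [-1.161, -1.241, -1.168]
wrist_force: [-0.5, -0.5, -1.0]
width: 0.748
grip_force: 44.6
```

Emit:
play_rows --moves '[[[0, 0, 0, 0, 0, 0, 50], [0, 0, 0, 0, 0, 0, 50], [0, 0, 0, 0, 0, 0, 50], [0, 0, 0, 0, 0, 0, 50]]]'

```text
time: 7.08
tool_pos: [0.5743, 0.3381, 0.1613]
tcp_rot: [-1.164, -1.241, -1.166]
wrist_force: [0.3, 0.3, -1.5]
width: 0.749
grip_force: 44.6
```

```bash
cat > peb.py <<'E'
from h import *
def peb(save=None):
    s=bot.read_state(); print(s["time"],s["q"].round(3),s["tool_pos"],s["wrist_force"].round(1),s["width"]*85.4)
    out=[]
    for n in ("top","side"):
        c=vision.read_camera(n); X=cloud(c); I=c["image"].astype(int); d=X-[.577,.284,.046]
        m=(abs(d[...,0])<.085)&(abs(d[...,1])<.105)&(abs(d[...,2])<.035)&(I[...,0]>I[...,2]+15)
        k,l,st,ce=cv2.connectedComponentsWithStats(m.astype(np.uint8))
        print(n,[(st[i,4],X[l==i].mean(0).round(3).tolist()) for i in range(1,k) if st[i,4]>3])
        out.append(c["image"])
    if save:
        a=out[0][140:270,50:270].repeat(2,0).repeat(2,1); b=out[1][200:384,70:290].repeat(2,0).repeat(2,1); h=max(len(a),len(b))
        pad=lambda z:np.pad(z,((0,h-len(z)),(0,0),(0,0)))
        im=np.hstack([pad(a),pad(b)])[:,:,::-1]; im=cv2.resize(im,(800,int(h*800/im.shape[1]))); cv2.imwrite(save,im)
E
python3 -c "from peb import *;peb('pics/p1.png')"
```

```text
7.0833 [-0.057  0.665  1.959  1.468  1.627 -1.059] [0.57434314 0.33812995 0.16131228] [ 0.3  0.3 -1.5] 63.99064347326854
top [(np.int32(43), [0.552, 0.231, 0.058]), (np.int32(22), [0.544, 0.195, 0.063])]
side [(np.int32(17), [0.596, 0.211, 0.057]), (np.int32(68), [0.542, 0.195, 0.055]), (np.int32(69), [0.55, 0.233, 0.056])]
```

View pics/p1.png

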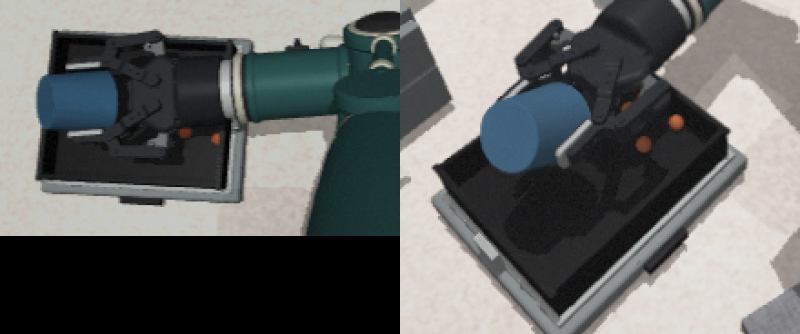

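The pictures show the pot over the left part of the tray and three pebbles on the tray floor. Two are still hidden or in the pot, so I'll tip further and shake.

Emit:
play_rows --moves '[[[0, 0.14, 0, 0.08, 0, 0, 50], [0, 0.14, 0, 0.08, 0, 0, 50], [0, 0.14, 0, 0.06, 0, 0, 50], [0, 0.14, 0, 0.06, 0, 0, 50], [0, 0.14, 0, 0.04, 0, 0, 50]]]'

```text
time: 7.6
tool_pos: [0.5746, 0.3338, 0.1932]
tcp_rot: [-0.909, -0.969, -1.307]
wrist_force: [0.3, 0.5, -1.4]
width: 0.751
grip_force: 44.6
```

Emit:
play_rows --moves '[[[0, 0, 0, 0, 0, 0.15, 50], [0, 0, 0, 0, 0, -0.15, 50], [0, 0, 0, 0, 0, 0.15, 50], [0, 0, 0, 0, 0, -0.15, 50], [0, 0, 0, 0, 0, 0, 50]]]'

```text
time: 8.02
tool_pos: [0.5744, 0.3339, 0.1924]
tcp_rot: [-0.913, -0.972, -1.305]
wrist_force: [0.6, -0.1, -1.4]
width: 0.747
grip_force: 44.7
```

Emit:
play_rows --moves '[[[0, 0, 0, 0.12, 0, 0, 50], [0, 0, 0, -0.12, 0, 0, 50], [0, 0, 0, 0.12, 0, 0, 50], [0, 0, 0, -0.12, 0, 0, 50], [0, 0, 0, 0, 0, 0, 50]]]'

```text
time: 8.43
tool_pos: [0.5738, 0.3348, 0.1906]
tcp_rot: [-0.914, -0.97, -1.303]
wrist_force: [-1.4, 0.3, -0.8]
width: 0.749
grip_force: 44.6
```

```bash
python3 -c "
from peb import *;peb()
p2,R2=tcp([.56,.25,.20],20)
plan(p2,R2,15); p1,R1=tcp([.5075,.03,.12],-30); plan(p1,R1,10,p2,R2)"
```

```text
8.4333 [-0.028  0.833  1.919  1.628  1.924 -1.154] [0.57378645 0.33475218 0.19063841] [-1.4  0.3 -0.8] 63.99866395710607
top [(np.int32(32), [0.55, 0.231, 0.059]), (np.int32(24), [0.544, 0.195, 0.06])]
side [(np.int32(69), [0.542, 0.195, 0.056]), (np.int32(69), [0.55, 0.233, 0.055])]
N 15 turn/row [-2.000e-04 -2.094e-01 -1.000e-04] shift/row [-0.0323 -0.0121 -0.0467] max 0.209 0.058
N 10 turn/row [ 0.     -0.1745 -0.    ] shift/row [-0.2356 -0.0654  0.1017] max 0.175 0.265
```

Emit:
play_rows --moves '[[[0, 0, 0, 0.3, 0, 0.12, 50], [0, 0, 0, 0.3, 0, 0.12, 50], [0, 0, 0, 0.3, 0, 0.12, 50], [0, 0, 0, 0.3, 0, 0.12, 50]]]'

```text
time: 8.87
tool_pos: [0.5736, 0.3384, 0.3215]
tcp_rot: [-0.914, -0.968, -1.303]
wrist_force: [0.8, 0.5, -1.8]
width: 0.75
grip_force: 44.6
```

```bash
python3 -c "
from peb import *;peb('pics/p2.png')
p2,R2=tcp([.56,.25,.20],20)
plan(p2,R2,15)"
```

```text
8.8667 [-0.021  0.589  1.974  1.702  1.905 -0.954] [0.57359804 0.33837138 0.32148152] [ 0.8  0.5 -1.8] 64.06436921314753
top [(np.int32(50), [0.553, 0.231, 0.058]), (np.int32(24), [0.544, 0.195, 0.06])]
side [(np.int32(129), [0.589, 0.203, 0.055]), (np.int32(72), [0.542, 0.194, 0.055]), (np.int32(63), [0.622, 0.261, 0.056]), (np.int32(69), [0.55, 0.233, 0.055])]
N 15 turn/row [ 0.0005 -0.2097  0.0014] shift/row [-0.1244 -0.0133 -0.0068] max 0.21 0.125
```

View pics/p2.png

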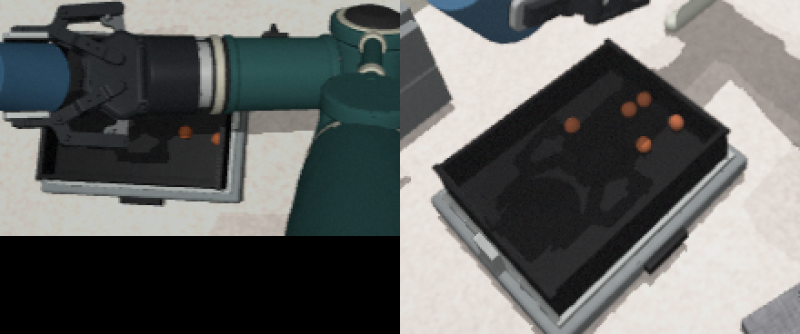

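The side crop shows all five pebbles on the tray floor. Now I'll take the pot back.

```bash
python3 -c "
from peb import *
p2,R2=tcp([.55,.2,.27],20); p1,R1=tcp([.5075,.03,.16],-40)
plan(p2,R2,15); plan(p1,R1,10,p2,R2)"
```

```text
N 15 turn/row [ 0.0005 -0.2097  0.0014] shift/row [-0.0927 -0.0218 -0.0618] max 0.21 0.114
N 10 turn/row [ 0.     -0.2094 -0.    ] shift/row [-0.1765 -0.0525  0.1438] max 0.209 0.234
```

Emit:
play_rows --moves '[[[0, -0.21, 0.001, -0.093, -0.022, -0.062, 50], [0, -0.21, 0.001, -0.093, -0.022, -0.062, 50], [0, -0.21, 0.001, -0.093, -0.022, -0.062, 50], [0, -0.21, 0.001, -0.093, -0.022, -0.062, 50], [0, -0.21, 0.001, -0.093, -0.022, -0.062, 50]]]'

```text
time: 9.38
tool_pos: [0.5637, 0.3128, 0.2689]
tcp_rot: [-1.295, -1.37, -1.074]
wrist_force: [-0.8, 1.0, -0.7]
width: 0.746
grip_force: 44.6
```

Emit:
play_rows --moves '[[[0, -0.21, 0.001, -0.093, -0.022, -0.062, 50], [0, -0.21, 0.001, -0.093, -0.022, -0.062, 50], [0, -0.21, 0.001, -0.093, -0.022, -0.062, 50], [0, -0.21, 0.001, -0.093, -0.022, -0.062, 50], [0, -0.21, 0.001, -0.093, -0.022, -0.062, 50]]]'

```text
time: 9.8
tool_pos: [0.5552, 0.2661, 0.2385]
tcp_rot: [-1.65, -1.746, -0.754]
wrist_force: [0.2, 0.6, -1.9]
width: 0.75
grip_force: 44.6
```

Emit:
play_rows --moves '[[[0, -0.21, 0.001, -0.093, -0.022, -0.062, 50], [0, -0.21, 0.001, -0.093, -0.022, -0.062, 50], [0, -0.21, 0.001, -0.093, -0.022, -0.062, 50], [0, -0.21, 0.001, -0.093, -0.022, -0.062, 50], [0, -0.21, 0.001, -0.093, -0.022, -0.062, 50]]]'

```text
time: 10.22
tool_pos: [0.5474, 0.2105, 0.2353]
tcp_rot: [-1.973, -2.086, -0.33]
wrist_force: [-0.7, -0.0, -1.8]
width: 0.749
grip_force: 44.6
```

Emit:
play_rows --moves '[[[0, -0.209, 0, -0.176, -0.053, 0.144, 50], [0, -0.209, 0, -0.176, -0.053, 0.144, 50], [0, -0.209, 0, -0.176, -0.053, 0.144, 50], [0, -0.209, 0, -0.176, -0.053, 0.144, 50], [0, -0.209, 0, -0.176, -0.053, 0.144, 50]]]'

```text
time: 10.63
tool_pos: [0.5245, 0.133, 0.1526]
tcp_rot: [2.063, 2.188, -0.198]
wrist_force: [0.6, -0.2, -1.9]
width: 0.752
grip_force: 44.6
```

```bash
python3 -c "
from peb import *; s=bot.read_state(); print(s['tool_pos'],s['q'].round(2))
p1,R1=tcp([.5075,.03,.13],-40)
plan(p1,R1,6)"
```

```text
[0.52446196 0.13298971 0.15262386] [ 0.31  0.11  1.94 -0.19  1.15  0.34]
N 6 turn/row [-0.0026 -0.1718  0.0009] shift/row [-0.1488 -0.0369  0.1454] max 0.172 0.211
```

Emit:
play_rows --moves '[[[-0.003, -0.172, 0.001, -0.149, -0.037, 0.145, 50], [-0.003, -0.172, 0.001, -0.149, -0.037, 0.145, 50], [-0.003, -0.172, 0.001, -0.149, -0.037, 0.145, 50]]]'

```text
time: 10.88
tool_pos: [0.5162, 0.0781, 0.1223]
tcp_rot: [1.915, 2.032, -0.433]
wrist_force: [0.2, 0.1, -2.1]
width: 0.745
grip_force: 44.7
```

Emit:
play_rows --moves '[[[-0.003, -0.172, 0.001, -0.149, -0.037, 0.145, 50], [-0.003, -0.172, 0.001, -0.149, -0.037, 0.145, 50], [-0.003, -0.172, 0.001, -0.149, -0.037, 0.145, 50], [0, 0, 0, 0, 0, 0, 50], [0, 0, 0, 0, 0, 0, 50]]]'

```text
time: 11.3
tool_pos: [0.5079, 0.018, 0.1061]
tcp_rot: [1.76, 1.867, -0.638]
wrist_force: [-0.0, -0.1, -0.7]
width: 0.748
grip_force: 44.7
```

```bash
python3 -c "
from peb import *; s=bot.read_state(); print(s['tool_pos'],s['wrist_force'])
p1,R1=tcp([.5075,.03,.049],-40)
plan(p1,R1,5)
c=vision.read_camera('side'); X=cloud(c); I=c['image'].astype(int)
cv2.imwrite('pics/s3.png',c['image'][130:330,180:420,::-1].repeat(2,0).repeat(2,1))"
```

```text
[0.50790149 0.0180295  0.10612057] [-0.02942867 -0.05379038 -0.67465694]
N 5 turn/row [-0.0009 -0.0021  0.0004] shift/row [0.0914 0.002  0.1186] max 0.002 0.15
```

View pics/s3.png

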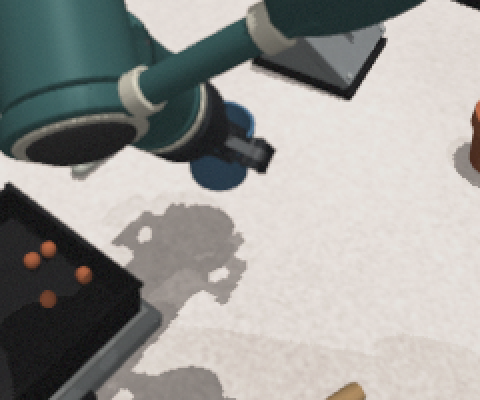

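The pot is upright in the gripper at (222,145), above its old place. I'll lower it.

Emit:
play_rows --moves '[[[0, -0.002, 0, 0.09, 0, 0.118, 50], [0, -0.002, 0, 0.09, 0, 0.118, 50], [0, -0.002, 0, 0.09, 0, 0.118, 50], [0, -0.002, 0, 0.09, 0, 0.118, 50], [0, -0.002, 0, 0.09, 0, 0.118, 50]]]'

```text
time: 11.77
tool_pos: [0.5098, 0.0145, 0.0323]
tcp_rot: [1.757, 1.86, -0.637]
wrist_force: [-0.6, -0.0, -1.3]
width: 0.752
grip_force: 44.7
```

Emit:
play_rows --moves '[[[0, 0, 0, 0.01, 0, 0.012, 50], [0, 0, 0, 0.01, 0, 0.012, 50], [0, 0, 0, 0, 0, 0, 50]]]'

```text
time: 12.02
tool_pos: [0.51, 0.0145, 0.0305]
tcp_rot: [1.756, 1.86, -0.638]
wrist_force: [0.2, -0.6, -1.3]
width: 0.748
grip_force: 44.7
```

```bash
python3 -c "
from peb import *; s=bot.read_state(); print(s['tool_pos'],s['wrist_force'])
p1,R1=tcp([.5075,.03,.043],-40)
plan(p1,R1,3)"
```

```text
[0.51004782 0.01454023 0.03054534] [ 0.15038128 -0.59759512 -1.25003851]
N 3 turn/row [ 0.0007  0.0006 -0.0014] shift/row [ 0.0131 -0.0034  0.0118] max 0.002 0.018
```

Emit:
play_rows --moves '[[[0, 0, 0, 0.01, 0, 0.012, 50], [0, 0, 0, 0.01, 0, 0.012, 50], [0, 0, 0, 0, 0, 0, 50]]]'

```text
time: 12.27
tool_pos: [0.5106, 0.0149, 0.0283]
tcp_rot: [1.757, 1.86, -0.635]
wrist_force: [-0.8, 1.0, -1.4]
width: 0.75
grip_force: 44.7
```

Emit:
play_rows --moves '[[[0, 0, 0, 0.006, 0, 0.008, 50], [0, 0, 0, 0, 0, 0, 50], [0, 0, 0, 0, 0, 0, 50]]]'

```text
time: 12.52
tool_pos: [0.5104, 0.0147, 0.0271]
tcp_rot: [1.757, 1.86, -0.636]
wrist_force: [-0.2, -0.5, -1.8]
width: 0.75
grip_force: 44.7
```

Emit:
play_rows --moves '[[[0, 0, 0, 0.006, 0, 0.008, 50], [0, 0, 0, 0, 0, 0, 50], [0, 0, 0, 0, 0, 0, 50]]]'

```text
time: 12.77
tool_pos: [0.5102, 0.0146, 0.0259]
tcp_rot: [1.757, 1.86, -0.637]
wrist_force: [0.1, 0.4, -1.3]
width: 0.749
grip_force: 44.7
```

Emit:
play_rows --moves '[[[0, 0, 0, 0.006, 0, 0.007, 50], [0, 0, 0, 0, 0, 0, 50], [0, 0, 0, 0, 0, 0, 50]]]'

```text
time: 13.02
tool_pos: [0.5103, 0.0145, 0.0255]
tcp_rot: [1.757, 1.859, -0.637]
wrist_force: [-1.9, 0.2, 4.8]
width: 0.748
grip_force: 44.9
```

Emit:
play_rows --moves '[[[0, 0, 0, 0.005, 0, 0.006, 50], [0, 0, 0, 0, 0, 0, 50], [0, 0, 0, 0, 0, 0, 50]]]'

```text
time: 13.27
tool_pos: [0.5103, 0.0144, 0.0255]
tcp_rot: [1.757, 1.858, -0.638]
wrist_force: [-3.0, 1.7, 8.4]
width: 0.751
grip_force: 45.1
```

Emit:
play_rows --moves '[[[0, 0, 0, 0, 0, 0, 70], [0, 0, 0, 0, 0, 0, 80], [0, 0, 0, 0, 0, 0, 85], [0, 0, 0, 0, 0, 0, 85], [0, 0, 0, 0, 0, 0, 85]]]'

```text
time: 13.68
tool_pos: [0.5103, 0.0146, 0.0241]
tcp_rot: [1.757, 1.86, -0.636]
wrist_force: [-0.4, 0.1, -0.4]
width: 0.995
grip_force: 0.0
```

```bash
python3 -c "
from peb import *; s=bot.read_state(); print(s['tool_pos'],s['wrist_force'],s['width']*85.4)
c=vision.read_camera('wrist'); cv2.imwrite('pics/w2.png',c['image'][...,::-1])"
```

```text
[0.51026942 0.01457549 0.02407768] [-0.37958699  0.13555042 -0.36387792] 84.95363740830162
```

View pics/w2.png

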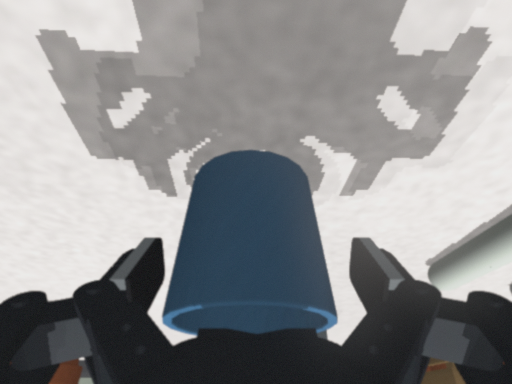

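```bash
cat >> h.py <<'E'
n=np.array([-.5729,-.0531,.8179]); n/=np.linalg.norm(n); ey=np.array([-.0924,.9957,0]); ex=np.cross(ey,n)
axis0=np.array([.55220696,-.29552946,.07459602])-.0045*ex+.0002*ey   # key axis on the face
def keyp(h,s): return axis0+h*n, pose(s*ey,-n)
def wrist(Rm,q0,q23):
    A=Ro.from_euler("z",q0)*Ro.from_euler("y",q23)
    B=A.inv()*Ro.from_matrix(Rm)*Ro.from_euler("z",-np.pi/2)
    return B.as_euler("ZYZ")
E
python3 -c "
from h import *
s=bot.read_state();q=s['q']; print('check',q[3:],wrist(Ro.from_rotvec(s['tcp_rot']).as_matrix(),q[0],q[1]+q[2]))
for sg in (1,-1):
  for q23 in (1.8,2.0,2.2):
    p,R=keyp(.012,sg); print(sg,q23,p.round(3),wrist(R,-.71,q23).round(2))
"
```

```text
check [-0.7480905   1.10040323  0.83500333] [-0.7480905   1.10040323  0.83500333]
1 1.8 [ 0.542 -0.296  0.082] [ 0.53  0.96 -2.6 ]
1 2.0 [ 0.542 -0.296  0.082] [ 0.62  0.79 -2.74]
1 2.2 [ 0.542 -0.296  0.082] [ 0.77  0.64 -2.94]
-1 1.8 [ 0.542 -0.296  0.082] [0.53 0.96 0.54]
-1 2.0 [ 0.542 -0.296  0.082] [0.62 0.79 0.4 ]
-1 2.2 [ 0.542 -0.296  0.082] [0.77 0.64 0.21]
```

Emit:
play_rows --moves '[[[0, 0, 0, 0, -0.02, 0, 85], [0, 0, 0, 0, 0, -0.1, 85], [0, 0, 0, 0, 0, -0.25, 85], [0, 0, 0, 0, 0, -0.35, 85], [0, 0, 0, 0, 0, -0.4, 85]]]'

```text
time: 14.15
tool_pos: [0.5021, 0.0849, 0.1086]
tcp_rot: [1.757, 1.86, -0.642]
wrist_force: [0.9, -0.8, 0.7]
width: 0.994
grip_force: 0.0
```

Emit:
play_rows --moves '[[[0, 0, 0, -0.1, 0, -0.3, 85], [0, 0.2, 0, -0.2, 0, -0.25, 85], [0, 0.2, 0, -0.2, 0, -0.25, 85], [0, 0.2, 0, -0.2, 0, -0.2, 85], [0, 0.2, 0, -0.2, 0, -0.1, 85]]]'

```text
time: 14.57
tool_pos: [0.5059, 0.0749, 0.2512]
tcp_rot: [1.992, 2.118, -0.281]
wrist_force: [1.4, -1.2, 0.4]
width: 0.996
grip_force: 0.0
```

```bash
python3 -c "
from h import *
p,R=keyp(.14,-1); plan(p,R,20); print(p)"
```

```text
N 20 turn/row [-0.0245  0.0706  0.1565] shift/row [-0.1826  0.1096  0.0193] max 0.173 0.214
[ 0.46831752 -0.30310442  0.18651329]
```

Emit:
play_rows --moves '[[[-0.0245, 0.0706, 0.1565, -0.183, 0.11, 0.019, 85], [-0.0245, 0.0706, 0.1565, -0.183, 0.11, 0.019, 85], [-0.0245, 0.0706, 0.1565, -0.183, 0.11, 0.019, 85], [-0.0245, 0.0706, 0.1565, -0.183, 0.11, 0.019, 85], [-0.0245, 0.0706, 0.1565, -0.183, 0.11, 0.019, 85]]]'

```text
time: 14.98
tool_pos: [0.5505, -0.0231, 0.2615]
tcp_rot: [2.414, 1.737, 0.017]
wrist_force: [0.2, -0.5, -0.0]
width: 0.993
grip_force: 0.0
```

Emit:
play_rows --moves '[[[-0.0245, 0.0706, 0.1565, -0.183, 0.11, 0.019, 85], [-0.0245, 0.0706, 0.1565, -0.183, 0.11, 0.019, 85], [-0.0245, 0.0706, 0.1565, -0.183, 0.11, 0.019, 85], [-0.0245, 0.0706, 0.1565, -0.183, 0.11, 0.019, 85], [-0.0245, 0.0706, 0.1565, -0.183, 0.11, 0.019, 85]]]'

```text
time: 15.4
tool_pos: [0.5586, -0.1295, 0.2608]
tcp_rot: [2.732, 1.271, 0.334]
wrist_force: [0.8, 0.3, 0.1]
width: 0.999
grip_force: 0.0
```

Emit:
play_rows --moves '[[[-0.0245, 0.0706, 0.1565, -0.183, 0.11, 0.019, 85], [-0.0245, 0.0706, 0.1565, -0.183, 0.11, 0.019, 85], [-0.0245, 0.0706, 0.1565, -0.183, 0.11, 0.019, 85], [-0.0245, 0.0706, 0.1565, -0.183, 0.11, 0.019, 85], [-0.0245, 0.0706, 0.1565, -0.183, 0.11, 0.019, 85]]]'

```text
time: 15.82
tool_pos: [0.5312, -0.2302, 0.239]
tcp_rot: [2.937, 0.73, 0.649]
wrist_force: [0.9, 0.3, -1.1]
width: 0.997
grip_force: 0.0
```

```bash
python3 -c "
from h import *
p,R=keyp(.14,-1); plan(p,R,5); print(p,bot.read_state()['tool_pos'],bot.read_state()['q'])"
```

```text
N 5 turn/row [-0.0215  0.073   0.1552] shift/row [-0.1966  0.0984  0.0195] max 0.173 0.221
[ 0.46831752 -0.30310442  0.18651329] [ 0.53117578 -0.23021662  0.23903843] [-0.62392609 -0.13098216  2.06718624  0.36419191  0.92067605  0.2794775 ]
```

Emit:
play_rows --moves '[[[-0.0215, 0.073, 0.155, -0.197, 0.098, 0.02, 85], [-0.0215, 0.073, 0.155, -0.197, 0.098, 0.02, 85], [-0.0215, 0.073, 0.155, -0.197, 0.098, 0.02, 85], [-0.0215, 0.073, 0.155, -0.197, 0.098, 0.02, 85], [-0.0215, 0.073, 0.155, -0.197, 0.098, 0.02, 85]]]'

```text
time: 16.23
tool_pos: [0.4698, -0.3064, 0.1888]
tcp_rot: [-2.967, -0.138, -0.939]
wrist_force: [-0.5, 0.7, -0.3]
width: 0.996
grip_force: 0.0
```

Emit:
play_rows --moves '[[[0, 0, 0, 0, 0, 0, 50], [0, 0, 0, 0, 0, 0, 50], [0, 0, 0, 0, 0, 0, 50]]]'

```text
time: 16.48
tool_pos: [0.4706, -0.3056, 0.1889]
tcp_rot: [-2.967, -0.144, -0.935]
wrist_force: [0.5, 0.2, 0.0]
width: 0.603
grip_force: 0.0
```

```bash
python3 -c "
from h import *
p,R=keyp(.013,-1); plan(p,R,8); s=bot.read_state(); print(p,s['tool_pos'],s['q'],s['wrist_force'],s['width'])
c=vision.read_camera('wrist'); cv2.imwrite('pics/w3.png',c['image'][...,::-1])
X=cloud(c); h=(X-axis0)@n; d=np.hypot((X-axis0)@ex,(X-axis0)@ey)
m=(h>.031)&(h<.041)&(d<.035); G=np.c_[(X[m]-axis0)@ex,(X[m]-axis0)@ey]; print(m.sum(),cv2.minAreaRect(G.astype(np.float32)),h[m].mean()); m=(abs(h)<.006)&(d<.06)&(d>.03); print(h[m].mean())
"
```

```text
N 8 turn/row [-0.0002  0.0006  0.0011] shift/row [-0.0036 -0.0033  0.1598] max 0.001 0.16
[ 0.54107603 -0.29636071  0.0826397 ] [ 0.47057871 -0.30556599  0.18894417] [-0.93144121 -0.12989091  2.22705702  0.71988398  0.83807748  0.10367824] [0.48669847 0.15649806 0.0108935 ] 0.6030079583278818
849 ((-0.003888256847858429, 0.001350094098597765), (0.013370885513722897, 0.04510267823934555), 89.73287963867188) 0.034084244947436615
-0.001615616457592554
```

View pics/w3.png

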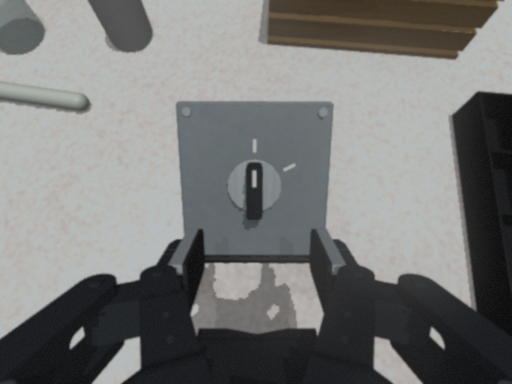

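The wrist view shows the key upright at (254,190), centred between the fingers at columns 203 and 312. The clockwise mark is at (290,166).

```bash
sed -i 's/^def keyp/axis0=axis0-.003*ex+.001*ey-.001*n\ndef keyp/' h.py; python3 -c "
from h import *
p,R=keyp(.013,-1); plan(p,R,10)"
```

```text
N 10 turn/row [-0.0001  0.0004  0.0011] shift/row [-0.0066 -0.0037  0.1289] max 0.001 0.129
```

Emit:
play_rows --moves '[[[0, 0, 0.001, -0.007, -0.004, 0.145, 50], [0, 0, 0.001, -0.007, -0.004, 0.145, 50], [0, 0, 0.001, -0.007, -0.004, 0.145, 50], [0, 0, 0.001, -0.007, -0.004, 0.145, 50], [0, 0, 0.001, -0.007, -0.004, 0.145, 50]]]'

```text
time: 16.95
tool_pos: [0.5106, -0.2995, 0.1278]
tcp_rot: [-2.967, -0.145, -0.937]
wrist_force: [0.5, 0.1, -0.2]
width: 0.585
grip_force: 0.0
```

Emit:
play_rows --moves '[[[0, 0, 0.001, -0.007, -0.004, 0.12, 50], [0, 0, 0.001, -0.007, -0.004, 0.12, 50], [0, 0, 0.001, -0.007, -0.004, 0.12, 50], [0, 0, 0.001, -0.007, -0.004, 0.12, 50], [0, 0, 0, 0, 0, 0, 50]]]'

```text
time: 17.37
tool_pos: [0.5334, -0.2946, 0.0832]
tcp_rot: [-2.964, -0.136, -0.93]
wrist_force: [-0.4, 0.5, 0.2]
width: 0.586
grip_force: 0.0
```

```bash
python3 -c "
from h import *
p,R=keyp(.013,-1); plan(p,R,1);print(bot.read_state()['wrist_force'])"
```

```text
N 1 turn/row [-0.0074  0.0098 -0.0036] shift/row [0.0279 0.0145 0.0575] max 0.013 0.066
[-0.41994102  0.51228101  0.21205805]
```

Emit:
play_rows --moves '[[[-0.007, 0.01, -0.003, 0.02, 0.012, 0.03, 50], [0, 0, 0, 0.006, 0, 0.027, 50], [0, 0, 0, 0, 0, 0, 50], [0, 0, 0, 0, 0, 0, 50]]]'

```text
time: 17.7
tool_pos: [0.5389, -0.2971, 0.0828]
tcp_rot: [-2.967, -0.136, -0.943]
wrist_force: [-0.4, 0.2, -0.7]
width: 0.584
grip_force: 0.0
```

Emit:
play_rows --moves '[[[0, 0, 0, 0, 0, 0, 25], [0, 0, 0, 0, 0, 0, 5], [0, 0, 0, 0, 0, 0, 5], [0, 0, 0, 0, 0, 0, 5], [0, 0, 0, 0, 0, 0, 5]]]' --newtons 40

```text
time: 18.12
tool_pos: [0.5387, -0.2968, 0.0829]
tcp_rot: [-2.967, -0.137, -0.943]
wrist_force: [-5.2, 1.4, 5.7]
width: 0.152
grip_force: 40.1
```

Emit:
play_rows --moves '[[[0, 0, 0, 0, 0, 0, 5], [0, 0, 0, 0, 0, 0, 5], [0, 0, 0, 0, 0, 0, 5]]]'

```text
time: 18.37
tool_pos: [0.5387, -0.2968, 0.0828]
tcp_rot: [-2.967, -0.137, -0.943]
wrist_force: [-5.1, 0.5, 5.7]
width: 0.154
grip_force: 40.2
```

```bash
python3 -c "
from h import *
p,R=keyp(.013,-1); plan(p,R,1);s=bot.read_state();print(s['wrist_force'],s['torque'],s['q'],s['width']*85.4)"
```

```text
N 1 turn/row [ 0.0055 -0.0048  0.0008] shift/row [-0.0112 -0.0123  0.0257] max 0.007 0.031
[-5.12713254  0.51074592  5.72979669] [0.20953149 0.5222766  0.15165887] [-0.80210807  0.10747833  2.23072023  0.92885993  0.59442778 -0.05946658] 13.1859385640759
```

Emit:
play_rows --moves '[[[0, 0, 0.18, 0, 0, 0, 5], [0, 0, 0.18, 0, 0, 0, 5], [0, 0, 0.18, 0, 0, 0, 5], [0, 0, 0.18, 0, 0, 0, 5], [0, 0, 0.18, 0, 0, 0, 5]]]'

```text
time: 18.78
tool_pos: [0.5386, -0.2977, 0.0828]
tcp_rot: [-2.805, 0.515, -0.874]
wrist_force: [-5.7, -1.2, 3.5]
width: 0.155
grip_force: 40.1
```

Emit:
play_rows --moves '[[[0, 0, 0.18, 0, 0, 0, 5], [0, 0, 0.18, 0, 0, 0, 5], [0, 0, 0.18, 0, 0, 0, 5], [0, 0, 0.18, 0, 0, 0, 5], [0, 0, 0.18, 0, 0, 0, 5]]]'

```text
time: 19.2
tool_pos: [0.5382, -0.2984, 0.0824]
tcp_rot: [-2.527, 1.088, -0.771]
wrist_force: [-6.6, -2.7, 2.7]
width: 0.151
grip_force: 40.2
```

```bash
cat > tw.py <<'E'
from h import *
p,R=keyp(.013,-1);s=bot.read_state();Rc=Ro.from_rotvec(s['tcp_rot']).as_matrix()
print('turn',Ro.from_matrix(R.T@Rc).as_rotvec().round(3),'pos',(R.T@(s['tool_pos']-p)).round(4),'F',(R.T@s['wrist_force']).round(1),'T',(R.T@s['torque']).round(3),s['q'].round(2))
E
python3 tw.py
```

```text
turn [-0.005  0.004  0.904] pos [ 0.0003  0.0028 -0.0026] F [-4.1  2.  -6.1] T [-0.481 -1.142 -0.103] [-0.8   0.11  2.23  0.93  0.59  0.84]
```

Emit:
play_rows --moves '[[[0, 0, 0.11, 0, 0, 0, 5], [0, 0, 0.11, 0, 0, 0, 5], [0, 0, 0.11, 0, 0, 0, 5], [0, 0, 0.09, 0, 0, 0, 5], [0, 0, 0, 0, 0, 0, 5]]]'

```text
time: 19.62
tool_pos: [0.5379, -0.2986, 0.0822]
tcp_rot: [-2.366, 1.324, -0.713]
wrist_force: [-8.2, -4.7, 2.6]
width: 0.153
grip_force: 40.2
```

```bash
python3 tw.py
```

```text
turn [-0.005  0.004  1.111] pos [-0.      0.0029 -0.0026] F [-5.5  4.  -7.1] T [-0.532 -1.239 -0.333] [-0.8   0.11  2.23  0.93  0.59  1.05]
```

Emit:
play_rows --moves '[[[0, 0, 0.03, 0, 0, 0, 5], [0, 0, 0, 0, 0, 0, 5], [0, 0, 0, 0, 0, 0, 5], [0, 0, 0, 0, 0, 0, 5], [0, 0, 0, 0, 0, 0, 5]]]'

```text
time: 20.03
tool_pos: [0.5379, -0.2986, 0.0822]
tcp_rot: [-2.356, 1.337, -0.71]
wrist_force: [-7.7, -3.5, 1.9]
width: 0.155
grip_force: 40.5
```

Emit:
play_rows --moves '[[[0, 0, 0, 0, 0, 0, 5], [0, 0, 0, 0, 0, 0, 5], [0, 0, 0, 0, 0, 0, 5], [0, 0, 0, 0, 0, 0, 5], [0, 0, 0, 0, 0, 0, 5]]]'

```text
time: 20.45
tool_pos: [0.5379, -0.2986, 0.0822]
tcp_rot: [-2.356, 1.337, -0.71]
wrist_force: [-8.3, -4.7, 3.2]
width: 0.152
grip_force: 40.5
```

Emit:
play_rows --moves '[[[0, 0, 0, 0, 0, 0, 5], [0, 0, 0, 0, 0, 0, 5], [0, 0, 0, 0, 0, 0, 5], [0, 0, 0, 0, 0, 0, 5], [0, 0, 0, 0, 0, 0, 5]]]'

```text
time: 20.87
tool_pos: [0.5379, -0.2986, 0.0822]
tcp_rot: [-2.356, 1.337, -0.71]
wrist_force: [-7.6, -4.4, 2.3]
width: 0.155
grip_force: 40.5
```

```bash
python3 tw.py; python3 -c "
from h import *
c=vision.read_camera('wrist'); X=cloud(c); h=(X-axis0)@n; d=np.hypot((X-axis0)@ex,(X-axis0)@ey); I=c['image'].astype(int)
m=(h>.028)&(h<.041)&(d<.028)&(I.max(2)<45); G=np.c_[(X[m]-axis0)@ex,(X[m]-axis0)@ey]; print(m.sum(),cv2.minAreaRect(G.astype(np.float32)))"
```

```text
turn [-0.006  0.004  1.123] pos [-0.      0.003  -0.0026] F [-5.2  3.7 -6.5] T [-0.511 -1.239 -0.443] [-0.8   0.11  2.23  0.93  0.59  1.06]
1893 ((0.0008777966722846031, 0.0012543126940727234), (0.037476666271686554, 0.03776964545249939), 79.59284973144531)
```

The torque rises steeply against the stop and the hold has lasted over a second. I'll release and back off.

Emit:
play_rows --moves '[[[0, 0, 0, 0, 0, 0, 75], [0, 0, 0, 0, 0, 0, 75], [0, 0, 0, 0, 0, 0, 75], [0, 0, 0, 0, 0, 0, 75], [0, 0, 0, 0, 0, 0, 75]]]'

```text
time: 21.33
tool_pos: [0.5387, -0.2961, 0.0821]
tcp_rot: [-2.352, 1.335, -0.705]
wrist_force: [-0.8, 0.9, -0.1]
width: 0.854
grip_force: 0.0
```

Emit:
play_rows --moves '[[[0, 0, 0, 0, 0, -0.1, 75], [0, 0, 0, 0, 0, -0.25, 75], [0, 0, 0, 0, 0, -0.35, 75], [0, 0, 0, 0, 0, -0.35, 75], [0, 0, 0, 0, 0, -0.2, 75]]]'

```text
time: 21.75
tool_pos: [0.4659, -0.3036, 0.1877]
tcp_rot: [-2.353, 1.336, -0.71]
wrist_force: [0.8, -1.5, -0.3]
width: 0.878
grip_force: 0.0
```

Emit:
play_rows --moves '[[[0, 0, 0, 0, 0, 0, 75], [0, 0, 0, 0, 0, 0, 75], [0, 0, 0, 0, 0, 0, 75], [0, 0, 0, 0, 0, 0, 75]]]'

```text
time: 22.08
tool_pos: [0.4666, -0.302, 0.1829]
tcp_rot: [-2.352, 1.336, -0.703]
wrist_force: [0.3, 0.3, -0.0]
width: 0.877
grip_force: 0.0
```

```bash
python3 -c "
from peb import *
peb()
c=vision.read_camera('top'); w=vision.read_camera('wrist')
im=np.hstack([cv2.resize(c['image'],(400,300)),cv2.resize(w['image'],(400,300))]); cv2.imwrite('pics/end.png',im[...,::-1])
X=cloud(w); h=(X-axis0)@n; d=np.hypot((X-axis0)@ex,(X-axis0)@ey)
m=(h>.028)&(h<.041)&(d<.035); G=np.c_[(X[m]-axis0)@ex,(X[m]-axis0)@ey]; print('key',cv2.minAreaRect(G.astype(np.float32)))
X=cloud(c); s=X[200:265,215:280].reshape(-1,3); s=s[(s[:,2]>.058)&(s[:,2]<.09)]; print('rim',cv2.minEnclosingCircle(s[:,:2].astype(np.float32)),np.linalg.svd(s-s.mean(0))[2][2],s[:,2].mean())"
```

```text
22.0833 [-0.935 -0.135  2.245  0.732  0.829  1.216] [ 0.46657169 -0.30203379  0.18288048] [ 0.3  0.3 -0. ] 74.86608865498732
top [(np.int32(46), [0.625, 0.258, 0.059]), (np.int32(44), [0.593, 0.209, 0.059]), (np.int32(29), [0.589, 0.192, 0.061]), (np.int32(48), [0.553, 0.231, 0.059]), (np.int32(23), [0.544, 0.195, 0.061])]
side [(np.int32(128), [0.589, 0.203, 0.055]), (np.int32(65), [0.542, 0.194, 0.055]), (np.int32(63), [0.622, 0.261, 0.056]), (np.int32(69), [0.55, 0.233, 0.056])]
key ((-0.0012051351368427277, 0.0003646090626716614), (0.045994244515895844, 0.014398117549717426), 0.6014363765716553)
rim ((0.507182776927948, 0.029944537207484245), 0.03329814597964287) [-0.02089311 -0.01364406 -0.99968861] 0.06609095564174636
```

View pics/end.png

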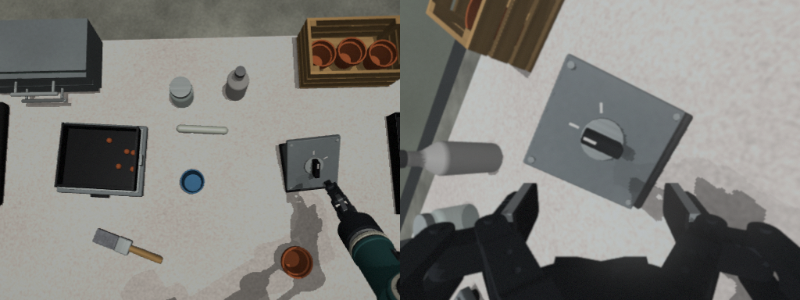

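The final picture shows five pebbles in the tray around (120,158) and the pot upright and empty at (191,181). The key is back at rest (0.6° from upright), and the jar and bottle are standing.

```bash
python3 -c "
from h import *
print(bot.finish_job())"
```

```text
the job is handed in; nothing more can be done
None
```

I handed the job in at about 22 s of the 72 s allowed. All five pebbles are in the tray, the pot is upright on the counter, the key was held at its stop for over a second and sprang back, and the jar and bottle are still standing; the judge's verdict was not shown.

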